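Slide the insert jar under the spring dust cover

TASK

Put the small clear jar of cream-coloured inserts away under the orange spring-closed dust cover without grasping or lifting anything: with one fingertip press the long pedal beside the lane down and keep it down so the cover stays open, and with the other fingertip push the jar along the lane until it is fully home against the back stop. Then withdraw, letting the pedal up so that the cover springs fully shut over the jar. Keep the jar standing on the worktop and leave the other things where they are.

Things in the scene. Friction and masses are not known exactly. Their poses are not given: they have to be found in the camera images.
- station: Aluminium storage station fixed to the worktop. Origin on the worktop, lane middle, in the plane of the covered end's mouth; +x along the lane (push direction), +y away from the pedal, z up. Lane: no floor, open above but for the cover, 50 mm wide; guide walls y = -29..-25 and 25..29 mm, 28 mm high, from x = -90 mm (flared entrance from -111 mm) to the back stop; 3 mm high foot to y = 47 mm.
- back_stop (a point): Foot of the back stop's face at the lane's end, on the worktop, lane middle: station x = 52 mm. A jar that is home touches this face: its centre is then at station x = 30 mm, y within 3 mm of 0.
- hinge (a point): Point on the rocker's hinge line, above the mouth plane: station x = 0, y = -35 mm, z = 18 mm. The line runs along the station's x axis. Cover and pedal are one rigid rocker on it: the cover on its +y side, the pedal on its -y side.
- cover (a joint): Rocker angle (rad): 0 = cover shut, grows to 1.1 (stop) as the pedal goes down; a spring shuts it (pedal force 30 mm from the hinge: about 2 N at first, 4 N fully down). Orange cover, shut: station x = 0..52, y = -36..15, underside z = 33 mm. Fully open it stands up between the two fingers, its edge 71 mm above the worktop, none of it beyond y = -13 mm (-7 mm at 0.95 rad).
- lip (a point): Middle of the lower edge of the cover's front lip, which keeps the jar out or in. Shut, the lip fills station x = 0..3 mm, y = -23..15 mm, z = 20..33 mm; the jar must be wholly past it (jar centre beyond x = 25 mm) for the cover to shut.
- pedal (a point): Middle of the top of the pedal's free edge (station x = -50 mm). Pedal: steel plate with black rubber strip, 3 mm thick, x = -125..25 mm, 50 mm from hinge to free edge. Shut, it rises 45 degrees away from the hinge (edge at y = -70, z = 54 mm); fully down it slopes down 18 degrees (edge y = -82, z = 4; top z = 13 at y = -56, 8 at y = -70 mm). A pressing fingertip may slide along it.
- insert_jar: Small round open clear jar with cream-coloured inserts, 44 mm in diameter, 29 mm high, about 40 g; origin at the middle of its underside, z up. It starts standing in the lane, in front of the mouth.
- bearing_ring: Bystander: white machined ring, 60 mm wide, 10 mm high; origin at the middle of its underside. Leave alone.
- red_driver: Bystander: dark blue and red screwdriver lying down, 120 mm long; origin at the middle of its underside. Leave alone.
- pliers: Bystander: red-handled pliers lying flat, 150 mm long; origin at the middle of the underside. Leave alone.
- tape_roll: Bystander: roll of yellow tape lying flat, 78 mm wide, 19 mm high; origin at the middle of its underside. Leave alone.
- hub_blank: Bystander: white hub, 37 mm wide, 16 mm high; origin at the middle of its underside. Leave alone.
Mind the look-alikes: they are no part of the job. Of the things that look like the insert_jar, the smaller one is meant.

How it is judged (in metres and radians):
On the way, in this order (a step that is already met when the one before it is completed fails the run):
1. a fingertip holds the cover open while the jar is still outside the mouth (value of joint cover above 0.6 rad and contact force between the fingers and cover above 0.2 N and x of insert_jar in the frame of station below -0.02 m), for 0.1 s.
2. the jar is pushed past the cover's lip while a fingertip still holds the cover open (value of joint cover above 0.6 rad and contact force between the fingers and cover above 0.2 N and x of insert_jar in the frame of station above 0.0255 m and contact force between the fingers and insert_jar above 0.02 N).
At the end, for the whole second after the job is handed in: The jar stands upright on the worktop within 4 mm of home at the back stop (station x 26 to 34 mm), at rest, and the cover is shut (under 0.06 rad) with nothing touched (x of insert_jar in the frame of station between 0.026 and 0.034 m and y of insert_jar in the frame of station between -0.006 and 0.006 m and height (world z) of insert_jar below 0.004 m and angle between insert_jar's own z axis and vertical below 0.1 rad and linear speed of insert_jar below 0.01 m/s and value of joint cover below 0.06 rad and velocity of joint cover below 0.05 rad/s).
It fails at once if the jar is lifted off the worktop (height (world z) of insert_jar above 0.012 m).
It fails at once if the jar is tipped (angle between insert_jar's own z axis and vertical above 0.4 rad).
It fails at once if a bystander is disturbed (moved more than 20 mm) (distance of any of bearing_ring, red_driver, pliers, tape_roll, hub_blank from where it was at the start of the episode above 0.02 m).
It also fails if it takes over 38 s, if anything falls off the work surface, if the arm or the gripper's body presses on something with over 40 N, if the wrist force passes 120 N, or if a joint passes its speed limit or range.

ROBOT

A 6-joint arm with a two-finger parallel gripper is mounted at the origin on a cart in front of the work surface, level with it; the furniture and walls round the work are solid. World frame = base frame: x ahead of the robot, y to its left, z up, the work surface at z = 0. Lengths are in mm, angles in rad, forces in N, time in s.
With the tool pointing down it reaches from about 275 to 775 mm from the base axis. Payload 14.6 kg.
Tool frame: the origin (TCP) lies on the mounting face of the last link; the fingertips stand 173 mm ahead of it and the grasp point (between the pads) lies 155 mm ahead of it; z points along the fingers, y is the line along which they close (so a half turn about z gives the same grasp; the last joint's range is limited). The gripper opens to 85 mm and grips with 20 to 120 N. Pads are 22 mm wide; open, the fingers measure 114 mm over their backs; the gripper's body (76 mm by 85 mm) begins 54 mm behind the grasp point. The pads swing forward as they close: fully open they stand 13 mm farther back than shut.
Start: joints at [1.181, 0.263, -0.048, 1.259, 0, 1.415], TCP at [122.145, 510.597, 404.678] pointing down, gripper open.
Joint ranges: [-2.65, 2.65], [-0.89, 1.7], [-1.18, 1.37], [-2.13, 2.11], [-1.35, 1.29], [-3.14, 3.14]. Speed limits (rad/s): [1.89, 1.89, 2.57, 2.79, 3.14, 3.14].

INTERFACE

Orientations are given as [roll, pitch, yaw] about the fixed x, y, z axes, in that order (R = Rz(yaw) Ry(pitch) Rx(roll)).
In Python, from station import ctrl gives the robot as it stands.
- The arm moves only by the tool carry_out, never from a script. Its argument "deltas" is a list of rows, each an object with "slide": the shift along the tool's x, y, z in mm, a list of three; "twist": the turn about the tool's z in degrees; "jaw": the opening, from 0 (shut) to 1 (fully open). A call has 1 to 10 rows; each row is the pose to reach, as a shift and turn from the pose commanded when the call began, along the tool's axes at that moment; what a row does not reach only later rows make up. A row lasts 1/10 s, in which the tool goes at most 50 mm and 8.59 degrees, less where a joint would pass 70% of its speed; a pose out of reach is approached as far as the arm can. A call with a gripper value outside its range is refused whole. The fingers move at their own pace and stop on an object; "squeeze" is the grip in N (left out, the last holds). Time passes only in rows, so rows that repeat a pose let the fingers close. It gives the time, the measured TCP pose, the force, the opening and the grip force at its end, in the units of the state.
- ctrl.sense(): the state, without advancing time (a new reading comes with each control period).
- ctrl.camera(name): name is "scene" or "top" or "wrist"; returns a dict with "color" (400x640x3 uint8, red, green, blue), "vertical_fov" (degrees; the focal length in pixels is half the picture's height over the tangent of half this angle, whatever the lens; pixels are square), "cx", "cy" (the principal point, pixels), "k1" (the pictures are not rectified: a ray, as slopes to the right and down, at radius r is drawn at 1 + k1 r^2 times it, then the intrinsics apply), "world_from_camera" (4x4, takes a point from camera to world coordinates). Camera axes: x right, y down, z forward; pixel columns grow to the right and rows downward; lengths in mm; the calibration is good to about 2 mm. A picture is of the moment at which its call begins. There is no depth.
- ctrl.sign_off(): hands the job in; it is judged then, once.
The state is a dict: "t": time; "joint_positions": joint angles; "dq": joint speeds; "tau": joint torques, N m; "eef_pos": TCP position; "ee_rot": TCP orientation; "ft_force": force on the tool from outside, world axes, zero at the start; "torque": the same for the moment, N m; "finger_gap": finger opening in mm; "finger_force": force on a finger pad.
Only numpy, scipy, OpenCV 4.12 (cv2) and the standard library are available. Lean on these libraries where they do the work, as an engineer would, in place of code of your own. Each camera call takes 0.05 s, during which the arm holds its last target. There are 200 camera calls.

## Working session

There is one attempt and no reset: what is moved stays moved. The work goes in short steps, Python scripts to look and compute and a tool call to move; the robot and the scene stay as the last step left them, time stands still between calls to the robot, and variables do not carry over. Pictures are saved under pics/ and viewed, at most 13 in all, crops included, and the job is handed in when it is done.

Besides the shell and the picture viewer there is one more tool, called after "Call:" by a JSON object that holds its "fn" and its "kwargs". carry_out: Moves the arm, as the interface text tells. Its arguments: {"type":"object","properties":{"deltas":{"type":"array","items":{"type":"object","properties":{"slide":{"type":"array","items":{"type":"number"}},"twist":{"type":"number"},"jaw":{"type":"number"}}}},"squeeze":{"type":"number"}},"required":["deltas"]}

```bash
mkdir -p pics; ls
python3 - <<'E'
from station import ctrl
import cv2,numpy as np
s=ctrl.sense();print({k:np.round(v,3) for k,v in s.items()})
for n in("scene","top"):
    c=ctrl.camera(n);cv2.imwrite(f"pics/{n}0.png",c["color"][:,:,::-1]);print(n,c["vertical_fov"],c["cx"],c["cy"],c["k1"],np.round(c["world_from_camera"],3).tolist())
E
```

```text
pics
{'t': np.float64(0.0), 'joint_positions': array([ 1.181,  0.264, -0.049,  1.259, -0.   ,  1.415]), 'dq': array([-0.001,  0.002, -0.001,  0.   , -0.002, -0.   ]), 'tau': array([-1.0000e-03, -6.3762e+01,  3.8457e+01,  1.4000e-02, -0.0000e+00,
       -0.0000e+00]), 'eef_pos': array([122.104, 510.499, 404.223]), 'ee_rot': array([-3.141, -0.   ,  2.907]), 'ft_force': array([ 0.245, -0.462, -0.679]), 'torque': array([-0.004,  0.041, -0.011]), 'finger_force': np.float64(0.0), 'finger_gap': np.float64(85.386)}
scene 56.552138933132134 312.82030152143636 197.6483065845999 -0.032272151965358674 [[0.802, -0.439, 0.406, 100.288], [-0.598, -0.592, 0.541, -542.806], [0.003, -0.676, -0.737, 814.795], [0.0, 0.0, 0.0, 1.0]]
top 45.13003538122507 320.7275885179241 194.23628664288807 0.02109348147392511 [[0.025, -0.993, 0.119, 368.893], [-0.999, -0.028, -0.021, 22.511], [0.024, -0.118, -0.993, 1272.173], [0.0, 0.0, 0.0, 1.0]]
```

View pics/scene0.png

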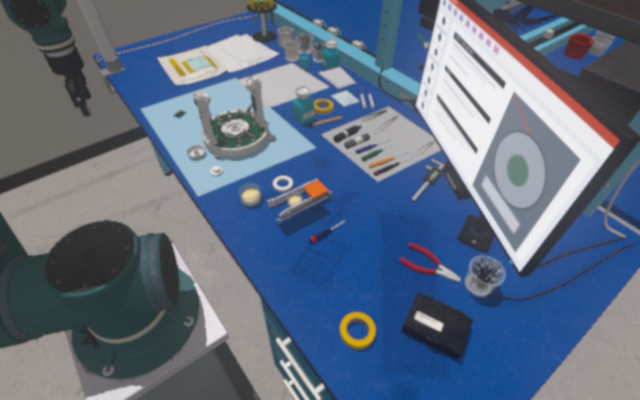

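View pics/top0.png

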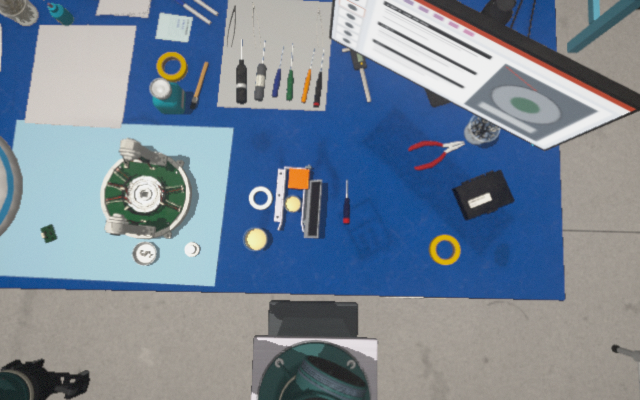

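The top view shows the station at about (298,205): orange cover (298,178), jar (292,204), pedal (313,208). The larger look-alike jar is at (256,238) and the screwdriver at (347,200). The lane runs roughly towards world +x. I'll zoom in for the fit.

Run:
```python
import cv2
a=cv2.imread("pics/top0.png")[155:250,235:365]
cv2.imwrite("pics/top0c.png",cv2.resize(a,None,fx=6,fy=6,interpolation=cv2.INTER_CUBIC))
```

```text
(no output)
```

View pics/top0c.png

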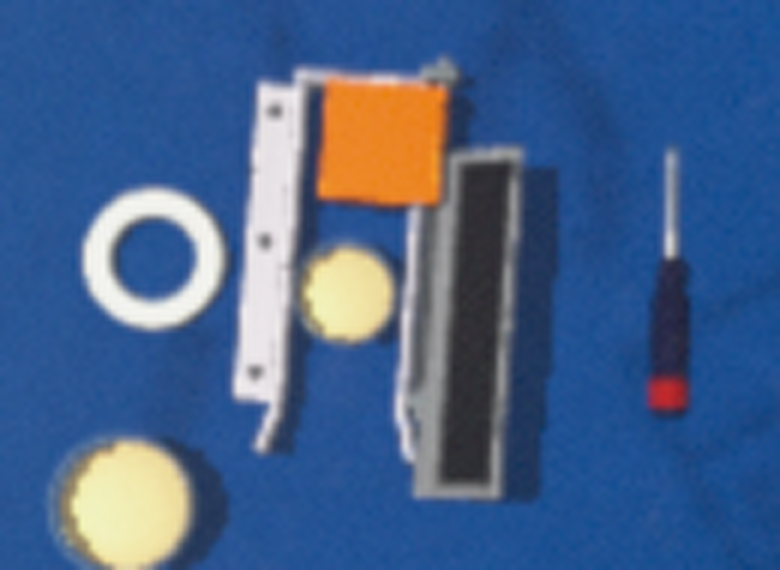

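The crop shows these points:
- Cover corners: (330,79), (448,84), (441,204), (318,198).
- Pedal free edge: from (523,150) to (500,497).
- Foot: from (258,83) to (233,400).
- Jar top: around (348,293).

Next I'll fit the station pose.

```bash
cat > h.py <<'E'
import numpy as np,cv2
from station import ctrl
def proj(c,P):
    T=np.linalg.inv(np.array(c["world_from_camera"]));p=np.atleast_2d(P)@T[:3,:3].T+T[:3,3]
    s=p[:,:2]/p[:,2:];s=s*(1+c["k1"]*(s**2).sum(1,keepdims=True))
    return s*(200/np.tan(np.radians(c["vertical_fov"]/2)))+[c["cx"],c["cy"]]
def st2w(q,P):
    P=np.atleast_2d(P).astype(float);a=q[2];R=np.array([[np.cos(a),-np.sin(a),0],[np.sin(a),np.cos(a),0],[0,0,1]])
    return P@R.T+[q[0],q[1],0]
E
python3 - <<'E'
from h import *
from scipy.optimize import least_squares
c=ctrl.camera("top")
px=np.array([[330,79],[448,84],[441,204],[318,198],[523,150],[500,497],[258,83],[233,400],[348,293]])/6-.4167+[235,155]
P=np.array([[52,15,35],[52,-36,35],[0,-36,35],[0,15,35],[25,-70,56],[-125,-70,56],[52,47,3],[-90,47,3]])
f=lambda q:(proj(c,st2w(q,P))-px[:8]).ravel()
r=least_squares(f,[400,60,0],x_scale=[10,10,.1],loss="soft_l1");print(r.x,np.round(f(r.x).reshape(-1,2),2).tolist())
g=lambda j:(proj(c,st2w(r.x,[[j[0],j[1],24]]))-px[8]).ravel()
j=least_squares(g,[-40,0]).x;print("jar",j)
E
```

```text
[ 5.31877546e+02  6.69757220e+01 -4.42531498e-02] [[-0.03, -0.29], [-0.14, 0.3], [-0.43, 0.05], [0.42, -0.37], [-0.13, -0.73], [-0.43, 0.22], [0.48, 0.24], [0.31, 0.51]]
jar [-40.11561485   0.42026963]
```

```bash
cat >> h.py <<'E'
from scipy.spatial.transform import Rotation as Ro
Q=[531.9,67.0,-0.0443]
def delta(P):  # station-frame TCP target -> tool-frame slide
    s=ctrl.sense();R=Ro.from_euler("xyz",s["ee_rot"]).as_matrix()
    w=st2w(Q,P)[0];yaw=np.pi+Q[2]
    d=(s["ee_rot"][2]-yaw+np.pi)%(2*np.pi)-np.pi
    return np.round(R.T@(w-s["eef_pos"]),1),"twist",np.round(np.degrees(d),2)
E
python3 -c "
from h import *
print(delta([[-82,-28,270]]))"
```

```text
(array([-426.5, -378.9,  134.6]), 'twist', np.float64(-10.91))
```

Call:
{"fn": "carry_out", "kwargs": {"deltas": [{"slide":[-43,-38,0],"twist":-2,"jaw":0.61},{"slide":[-75,-66,0],"twist":-4,"jaw":0.61},{"slide":[-107,-95,0],"twist":-6,"jaw":0.61},{"slide":[-139,-123,0],"twist":-8,"jaw":0.61},{"slide":[-171,-152,0],"twist":-10.9,"jaw":0.61},{"slide":[-203,-180,0],"twist":-10.9,"jaw":0.61},{"slide":[-235,-209,0],"twist":-10.9,"jaw":0.61},{"slide":[-267,-237,0],"twist":-10.9,"jaw":0.61},{"slide":[-299,-266,0],"twist":-10.9,"jaw":0.61},{"slide":[-331,-294,0],"twist":-10.9,"jaw":0.61}]}}

```text
t: 1.15
eef_pos: [376.2, 145.9, 404.7]
ee_rot: [3.142, 0.0, 3.097]
ft_force: [1.5, 1.0, -0.2]
finger_gap: 52.2
finger_force: 0.0
```

```bash
python3 -c "
from h import *
print(delta([[-82,-28,270]]),ctrl.sense()['finger_gap'])"
```

```text
(array([-77. , -99.9, 134.7]), 'twist', np.float64(-0.02)) 52.173530833173146
```

Call:
{"fn": "carry_out", "kwargs": {"deltas": [{"slide":[-30,-39,0],"twist":0,"jaw":0.61},{"slide":[-55,-70,0],"twist":0,"jaw":0.61},{"slide":[-77,-100,15],"twist":0,"jaw":0.61},{"slide":[-77,-100,50],"twist":0,"jaw":0.61},{"slide":[-77,-100,90],"twist":0,"jaw":0.61},{"slide":[-77,-100,120],"twist":0,"jaw":0.61},{"slide":[-77,-100,135],"twist":0,"jaw":0.61},{"slide":[-77,-100,135],"twist":0,"jaw":0.61}]}}

```text
t: 1.95
eef_pos: [447.4, 44.3, 268.0]
ee_rot: [3.141, -0.004, 3.097]
ft_force: [0.6, 0.1, 0.6]
finger_gap: 52.2
finger_force: 0.0
```

Run:
```python
from h import *
print(delta([[-82,-28,270]]),ctrl.sense()['finger_gap'])
c=ctrl.camera("wrist");cv2.imwrite("pics/w1.png",c["color"][:,:,::-1]);print(c["vertical_fov"],np.round(c["world_from_camera"],2).tolist())
P=np.array([[0,15,35],[0,-36,35],[52,15,35],[25,-70,56],[-125,-70,56],[-90,47,3],[-90,-25,28],[-90,25,28],[0,25,28],[-40,0,24]])
print(np.round(proj(c,st2w(Q,P))).tolist())
```

```text
(array([-1.4, -1.6, -2. ]), 'twist', np.float64(-0.02)) 52.24907128810096
67.8373918925971 [[0.04, 0.96, 0.27, 377.5], [1.0, -0.04, -0.01, 47.82], [0.0, 0.27, -0.96, 236.22], [0.0, 0.0, 0.0, 1.0]]
[[375.0, 314.0], [311.0, 314.0], [372.0, 367.0], [264.0, 362.0], [251.0, 161.0], [413.0, 194.0], [325.0, 203.0], [393.0, 203.0], [386.0, 309.0], [356.0, 262.0]]
```

View pics/w1.png

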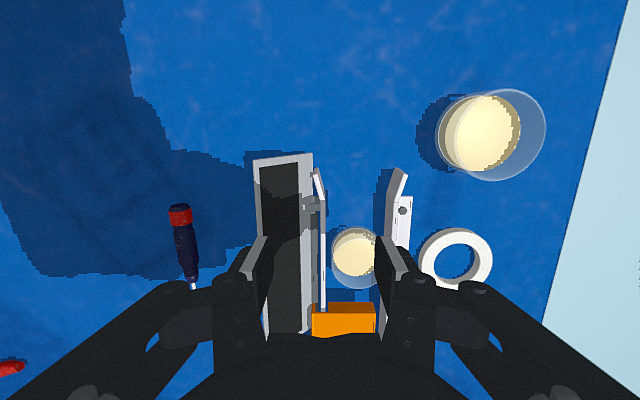

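The wrist view agrees with the fit: cover lip corners at about (312,314) and (375,314), pedal end at (253,161). The fingertips show at (383,240) and (268,237). I'll work out the fingertip geometry from these.

Run:
```python
from h import *
c=ctrl.camera("wrist")
for z in(268-160,268-170,268-173):
  print(z,np.round(proj(c,st2w(Q,[[-94,-3.5,z],[-72,-3.5,z],[-94,-55.5,z],[-72,-55.5,z],[-94,4.5,z],[-94,-63.5,z]]))).tolist())
a=c["color"][200:380,220:430,::-1]
cv2.imwrite("pics/w1c.png",cv2.resize(a,None,fx=3.3,fy=3.3,interpolation=cv2.INTER_CUBIC))
```

```text
108 [[371.0, 242.0], [369.0, 283.0], [261.0, 242.0], [264.0, 283.0], [388.0, 242.0], [244.0, 242.0]]
98 [[368.0, 233.0], [366.0, 272.0], [265.0, 233.0], [267.0, 272.0], [384.0, 233.0], [249.0, 233.0]]
95 [[367.0, 231.0], [366.0, 269.0], [266.0, 231.0], [268.0, 269.0], [383.0, 231.0], [251.0, 231.0]]
```

View pics/w1c.png

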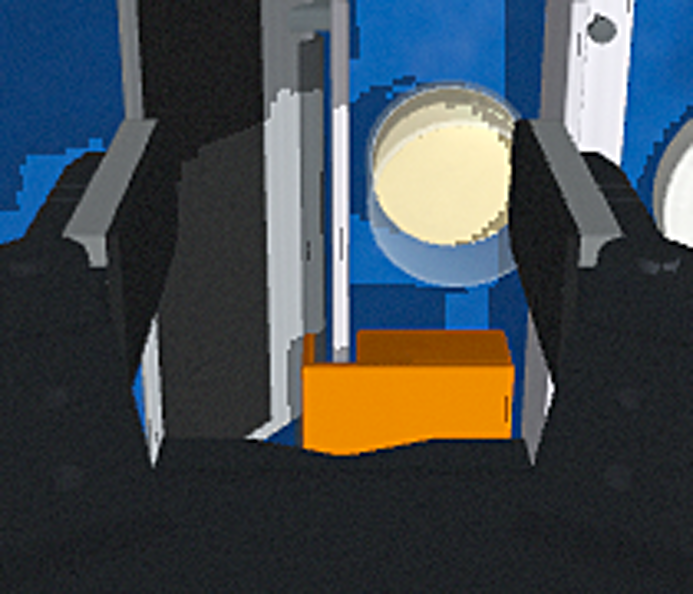

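Call:
{"fn": "carry_out", "kwargs": {"deltas": [{"slide":[0,-2.5,0],"twist":0,"jaw":0.61},{"slide":[0,-2.5,20],"twist":0,"jaw":0.61},{"slide":[0,-2.5,40],"twist":0,"jaw":0.61},{"slide":[0,-2.5,55],"twist":0,"jaw":0.61},{"slide":[0,-2.5,65],"twist":0,"jaw":0.61},{"slide":[0,-2.5,70],"twist":0,"jaw":0.61},{"slide":[0,-2.5,70],"twist":0,"jaw":0.61}]}}

```text
t: 2.75
eef_pos: [448.3, 41.8, 199.9]
ee_rot: [3.142, 0.001, 3.097]
ft_force: [0.7, 0.9, 3.1]
finger_gap: 52.3
finger_force: 1.2
```

Run:
```python
from h import *
print(delta([[-80,-29,183]]),ctrl.sense()['ft_force'])
c=ctrl.camera("wrist");cv2.imwrite("pics/w2.png",c["color"][:,:,::-1])
```

```text
(array([-2.4, -0.1, 16.9]), 'twist', np.float64(-0.02)) [0.71297524 0.90222613 3.07862169]
```

View pics/w2.png

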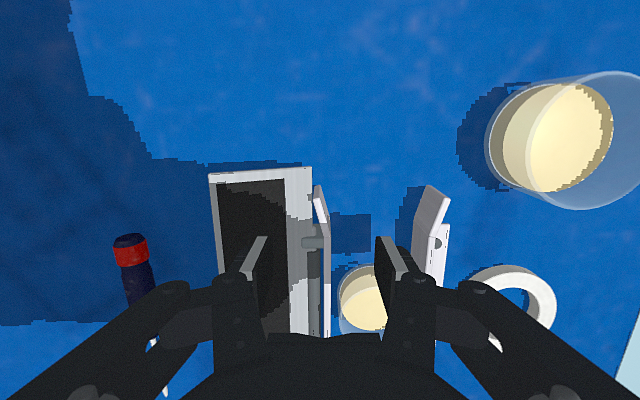

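The left fingertip (240–268,240) is pressing the pedal at about 3 N. The right fingertip (378,240) is inside the lane behind the jar. I'll keep pressing down.

Call:
{"fn": "carry_out", "kwargs": {"deltas": [{"slide":[0,0,4],"twist":0,"jaw":0.61},{"slide":[0,0,8],"twist":0,"jaw":0.61},{"slide":[0,0,11],"twist":0,"jaw":0.61},{"slide":[0,0,12],"twist":0,"jaw":0.61},{"slide":[0,0,12],"twist":0,"jaw":0.61}]}}

```text
t: 3.3
eef_pos: [448.3, 41.7, 187.7]
ee_rot: [-3.141, 0.0, 3.097]
ft_force: [2.2, -3.5, 4.7]
finger_gap: 51.7
finger_force: 2.3
```

Call:
{"fn": "carry_out", "kwargs": {"deltas": [{"slide":[0,0,2],"twist":0,"jaw":0.61},{"slide":[0,0,3],"twist":0,"jaw":0.61},{"slide":[0,0,3],"twist":0,"jaw":0.61}]}}

```text
t: 3.6
eef_pos: [448.2, 41.8, 184.7]
ee_rot: [3.142, 0.0, 3.097]
ft_force: [1.6, -2.3, 4.7]
finger_gap: 52.0
finger_force: 2.5
```

Run:
```python
from h import *
c=ctrl.camera("scene");a=c["color"][150:240,240:360,::-1]
cv2.imwrite("pics/s2.png",cv2.resize(a,None,fx=6,fy=6,interpolation=cv2.INTER_CUBIC))
```

```text
(no output)
```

View pics/s2.png

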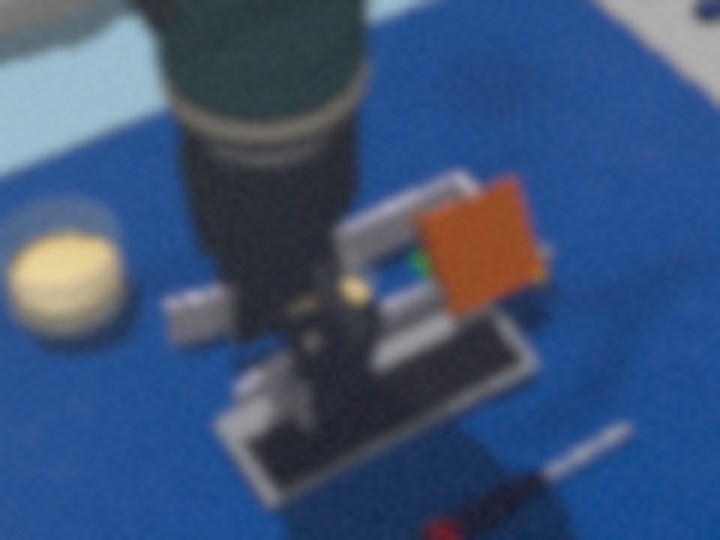

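The pedal is down: free-edge corners at (275,500) and (540,362). The orange cover stands up with its top edge around (415,215)–(520,178). I'll estimate the rocker angle from these.

Run:
```python
from h import *
c=ctrl.camera("scene")
def rot(p,t):
    y,z=p[1]+35,p[2]-18;return [p[0],-35+y*np.cos(t)-z*np.sin(t),18+y*np.sin(t)+z*np.cos(t)]
P=[[-125,-70,55],[25,-70,55],[0,15,35],[52,15,35]]
for t in(.7,.85,1,1.1):
  # pedal: cover rotates up with +t about x
  print(t,np.round((proj(c,st2w(Q,[rot(p,t) for p in P]))-[240,150])*6).tolist(),rot(P[0],t))
print(delta([[-3,-29,183]]),ctrl.sense()['ft_force'])
```

```text
0.7 [[265.0, 485.0], [538.0, 343.0], [402.0, 207.0], [492.0, 164.0]] [-125, np.float64(-85.60553098275166), np.float64(23.75154187620689)]
0.85 [[266.0, 496.0], [538.0, 354.0], [410.0, 211.0], [500.0, 167.0]] [-125, np.float64(-85.8967850961652), np.float64(16.124562217834097)]
1 [[266.0, 505.0], [536.0, 363.0], [419.0, 216.0], [510.0, 173.0]] [-125, np.float64(-85.04500714327706), np.float64(8.539700848844795)]
1.1 [[266.0, 510.0], [535.0, 368.0], [425.0, 222.0], [516.0, 178.0]] [-125, np.float64(-83.85053657216832), np.float64(3.5907988905961226)]
(array([-79.5,  -0.1,   1.8]), 'twist', np.float64(-0.01)) [ 2.8298972  -2.24781093  4.92418355]
```

Call:
{"fn": "carry_out", "kwargs": {"deltas": [{"slide":[-3,0,1.5],"twist":0,"jaw":0.61},{"slide":[-6,0,1.5],"twist":0,"jaw":0.61},{"slide":[-9,0,1.5],"twist":0,"jaw":0.61},{"slide":[-12,0,1.5],"twist":0,"jaw":0.61},{"slide":[-16,0,1.5],"twist":0,"jaw":0.61},{"slide":[-20,0,1.5],"twist":0,"jaw":0.61},{"slide":[-24,0,1.5],"twist":0,"jaw":0.61},{"slide":[-28,0,1.5],"twist":0,"jaw":0.61},{"slide":[-32,0,1.5],"twist":0,"jaw":0.61},{"slide":[-36,0,1.5],"twist":0,"jaw":0.61}]}}

```text
t: 4.7
eef_pos: [484.3, 40.2, 183.2]
ee_rot: [3.142, 0.0, 3.097]
ft_force: [-3.0, -1.4, 6.1]
finger_gap: 51.9
finger_force: 2.6
```

Run:
```python
from h import *
print(delta([[-3,-29,183]]))
c=ctrl.camera("scene");a=c["color"][150:240,240:360,::-1]
a=cv2.resize(a,None,fx=3.3,fy=4,interpolation=cv2.INTER_CUBIC)
w=cv2.resize(ctrl.camera("wrist")["color"][:,:,::-1][160:400,200:460],(390,360))
cv2.imwrite("pics/s3.png",np.hstack([a,w]))
```

```text
(array([-43.3,  -0.1,   0.2]), 'twist', np.float64(-0.01))
```

View pics/s3.png

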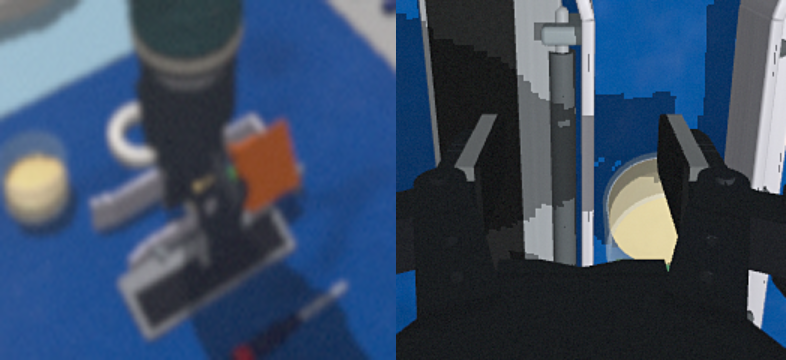

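The cover is still open, with its edge well clear. The right fingertip (658,120) sits at about the jar's middle line and is touching or close to the jar (605–715,160–260). I'll push on.

Call:
{"fn": "carry_out", "kwargs": {"deltas": [{"slide":[-4,-1,0],"twist":0,"jaw":0.61},{"slide":[-8,-1.5,0],"twist":0,"jaw":0.61},{"slide":[-12,-1.5,0],"twist":0,"jaw":0.61},{"slide":[-16,-1.5,0],"twist":0,"jaw":0.61},{"slide":[-20,-1.5,0],"twist":0,"jaw":0.61},{"slide":[-24,-1.5,0],"twist":0,"jaw":0.61},{"slide":[-27,-1.5,0],"twist":0,"jaw":0.61},{"slide":[-30,-1.5,0],"twist":0,"jaw":0.61},{"slide":[-32,-1.5,0],"twist":0,"jaw":0.61},{"slide":[-34,-1.5,0],"twist":0,"jaw":0.61}]}}

```text
t: 5.8
eef_pos: [518.0, 37.2, 183.1]
ee_rot: [-3.142, -0.0, 3.097]
ft_force: [-3.7, -1.0, 5.0]
finger_gap: 51.7
finger_force: 2.4
```

Call:
{"fn": "carry_out", "kwargs": {"deltas": [{"slide":[-1.5,0,0],"twist":0,"jaw":0.61},{"slide":[-3,0,0],"twist":0,"jaw":0.61},{"slide":[-4,0,0],"twist":0,"jaw":0.61},{"slide":[-5,0,0],"twist":0,"jaw":0.61},{"slide":[-5,0,0],"twist":0,"jaw":0.61}]}}

```text
t: 6.3
eef_pos: [523.0, 37.0, 183.2]
ee_rot: [-3.142, 0.0, 3.097]
ft_force: [-1.9, -1.3, 4.5]
finger_gap: 51.8
finger_force: 2.3
```

Run:
```python
from h import *
print(delta([[-3,-29,183]]),ctrl.sense()["ft_force"])
```

```text
(array([-4.5,  1.4,  0.2]), 'twist', np.float64(-0.01)) [-1.89022946 -1.27787138  4.50620609]
```

Call:
{"fn": "carry_out", "kwargs": {"deltas": [{"slide":[-1,0,0],"twist":0,"jaw":0.61},{"slide":[-2,0,0],"twist":0,"jaw":0.61},{"slide":[-3,0,0],"twist":0,"jaw":0.61},{"slide":[-3,0,0],"twist":0,"jaw":0.61}]}}

```text
t: 6.7
eef_pos: [526.0, 36.9, 183.2]
ee_rot: [3.142, 0.0, 3.097]
ft_force: [-2.4, -0.3, 4.3]
finger_gap: 52.4
finger_force: 2.3
```

Call:
{"fn": "carry_out", "kwargs": {"deltas": [{"slide":[-1,0,0],"twist":0,"jaw":0.61},{"slide":[-1,0,0],"twist":0,"jaw":0.61}]}}

```text
t: 6.9
eef_pos: [527.0, 36.8, 183.2]
ee_rot: [-3.142, 0.0, 3.097]
ft_force: [-2.7, -1.3, 4.5]
finger_gap: 51.7
finger_force: 2.4
```

Run:
```python
from h import *
print(delta([[-3,-29,183]]),ctrl.sense()["ft_force"])
a=ctrl.camera("top")["color"][155:225,255:345,::-1]
a=cv2.resize(a,(400,311),interpolation=cv2.INTER_CUBIC)
w=cv2.resize(ctrl.camera("wrist")["color"][:,:,::-1][160:400,200:460],(390,311))
cv2.imwrite("pics/s4.png",np.hstack([a,w]))
```

```text
(array([-0.5,  1.4,  0.2]), 'twist', np.float64(-0.02)) [-2.72221124 -1.3331187   4.45048526]
```

View pics/s4.png

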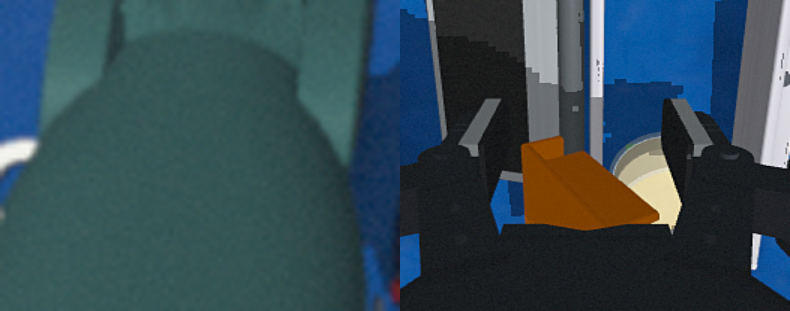

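The wrist view shows the jar (615–680,135–225) ahead of the right fingertip, and the cover upright between the fingers. There is no sign of contact with the stop yet, so I'll creep further.

Call:
{"fn": "carry_out", "kwargs": {"deltas": [{"slide":[-1,0,0],"twist":0,"jaw":0.61},{"slide":[-1,0,0],"twist":0,"jaw":0.61}]}}

```text
t: 7.2
eef_pos: [527.7, 36.8, 183.1]
ee_rot: [3.142, -0.001, 3.097]
ft_force: [-5.4, -1.6, 6.0]
finger_gap: 52.1
finger_force: 3.7
```

Call:
{"fn": "carry_out", "kwargs": {"deltas": [{"slide":[-1,0,0],"twist":0,"jaw":0.61},{"slide":[-1,0,0],"twist":0,"jaw":0.61}]}}

```text
t: 7.4
eef_pos: [528.0, 36.8, 183.0]
ee_rot: [3.142, -0.002, 3.097]
ft_force: [-8.9, -1.1, 8.8]
finger_gap: 52.3
finger_force: 5.9
```

Call:
{"fn": "carry_out", "kwargs": {"deltas": [{"slide":[-1,0,0],"twist":0,"jaw":0.61},{"slide":[-1,0,0],"twist":0,"jaw":0.61}]}}

```text
t: 7.6
eef_pos: [528.4, 36.9, 182.8]
ee_rot: [3.142, -0.004, 3.097]
ft_force: [-14.2, -1.4, 9.9]
finger_gap: 52.2
finger_force: 7.7
```

The force builds at tool station x ≈ -2, where the jar should be home. I'll back off with the pedal still held, then lift.

Call:
{"fn": "carry_out", "kwargs": {"deltas": [{"slide":[2,0,0],"twist":0,"jaw":0.61},{"slide":[5,0,0],"twist":0,"jaw":0.61},{"slide":[10,0,0],"twist":0,"jaw":0.61},{"slide":[18,0,0],"twist":0,"jaw":0.61},{"slide":[28,0,0],"twist":0,"jaw":0.61},{"slide":[38,0,0],"twist":0,"jaw":0.61},{"slide":[48,0,0],"twist":0,"jaw":0.61},{"slide":[56,0,0],"twist":0,"jaw":0.61},{"slide":[60,0,0],"twist":0,"jaw":0.61},{"slide":[60,0,0],"twist":0,"jaw":0.61}]}}

```text
t: 8.6
eef_pos: [469.0, 39.4, 183.1]
ee_rot: [-3.142, -0.001, 3.097]
ft_force: [-1.9, -1.1, 5.2]
finger_gap: 52.0
finger_force: 2.3
```

Run:
```python
from h import *
c=ctrl.camera("wrist")
print(delta([[-60,-29,183]]))
print(np.round(proj(c,st2w(Q,[[30,0,29],[8,0,29],[30,22,29],[30,-22,29],[52,0,20]]))))
a=ctrl.camera("scene")["color"][150:240,240:360,::-1]
a=cv2.resize(a,None,fx=3.3,fy=4,interpolation=cv2.INTER_CUBIC)
w=cv2.resize(c["color"][:,:,::-1][160:400,200:460],(390,360))
cv2.imwrite("pics/s5.png",np.hstack([a,w]))
```

```text
(array([-1.5,  1.3, -0. ]), 'twist', np.float64(-0.02))
[[379. 421.]
 [381. 389.]
 [419. 421.]
 [338. 421.]
 [374. 434.]]
```

View pics/s5.png

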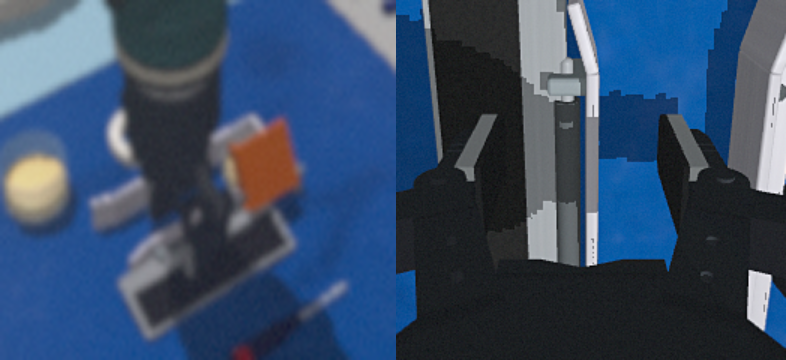

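The jar stayed under the open cover (cream edge at about (232,178)) and the lane behind it is empty. Now I'll let the pedal up gently.

Call:
{"fn": "carry_out", "kwargs": {"deltas": [{"slide":[0,0,-4],"twist":0,"jaw":0.61},{"slide":[0,0,-8],"twist":0,"jaw":0.61},{"slide":[0,0,-12],"twist":0,"jaw":0.61},{"slide":[0,0,-16],"twist":0,"jaw":0.61},{"slide":[0,0,-20],"twist":0,"jaw":0.61},{"slide":[0,0,-24],"twist":0,"jaw":0.61},{"slide":[0,0,-28],"twist":0,"jaw":0.61},{"slide":[0,0,-32],"twist":0,"jaw":0.61},{"slide":[0,0,-38],"twist":0,"jaw":0.61},{"slide":[0,0,-44],"twist":0,"jaw":0.61}]}}

```text
t: 9.7
eef_pos: [469.9, 39.3, 227.6]
ee_rot: [-3.141, -0.0, 3.097]
ft_force: [0.1, -0.1, -0.0]
finger_gap: 52.4
finger_force: 0.0
```

Call:
{"fn": "carry_out", "kwargs": {"deltas": [{"slide":[0,0,-20],"twist":0,"jaw":0.61},{"slide":[0,0,-50],"twist":0,"jaw":0.61},{"slide":[0,0,-80],"twist":0,"jaw":0.61},{"slide":[40,0,-110],"twist":0,"jaw":0.61},{"slide":[80,0,-130],"twist":0,"jaw":0.61},{"slide":[110,0,-140],"twist":0,"jaw":0.61},{"slide":[110,0,-140],"twist":0,"jaw":0.61},{"slide":[110,0,-140],"twist":0,"jaw":0.61}]}}

```text
t: 10.5
eef_pos: [359.9, 44.2, 367.8]
ee_rot: [-3.141, 0.002, 3.097]
ft_force: [1.5, 0.0, -0.3]
finger_gap: 51.7
finger_force: 0.0
```

Run:
```python
from h import *
a=ctrl.camera("scene")["color"][150:240,240:360,::-1]
a=cv2.resize(a,None,fx=3.3,fy=4,interpolation=cv2.INTER_CUBIC)
w=cv2.resize(ctrl.camera("top")["color"][:,:,::-1][155:255,240:350],(400,360),interpolation=cv2.INTER_CUBIC)
cv2.imwrite("pics/s6.png",np.hstack([a,w]))
```

```text
(no output)
```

View pics/s6.png

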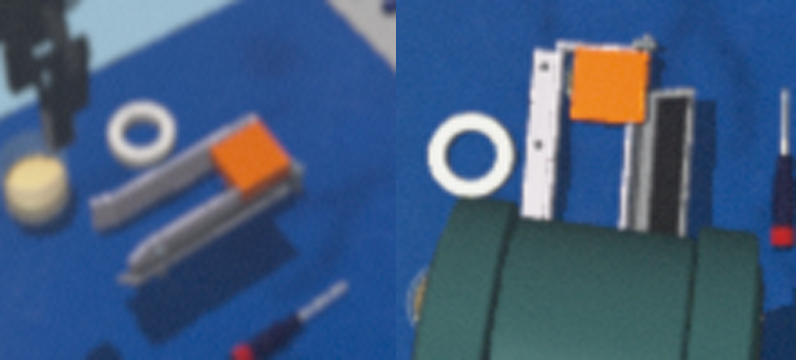

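The cover (610,85) is fully shut with the jar underneath. The lane is empty, the bystanders are where they were and nothing is being touched.

```bash
python3 -c "
from station import ctrl
print(ctrl.sign_off())"
```

```text
the job is handed in; nothing more can be done
None
```

The jar was pushed along the lane against the back stop with the pedal held down. The cover then sprang shut over it, the bystanders nearest the station look unmoved, and I handed the job in at about 10.5 s; no verdict was shown.

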